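# Set the boot dryer timer to three

## Robot

A 6-joint arm with a two-finger parallel gripper is mounted at the origin on the work surface. World frame = base frame: x ahead of the robot, y to its left, z up, the work surface at z = 0. Lengths are in mm, angles in degrees, forces in N, time in s.
With the tool pointing down it reaches from about 350 to 850 mm from the base axis. Payload 8.1 kg.
Tool frame: the origin (TCP) lies at the centre of the arm's flange, where the gripper is bolted on; the fingertips stand 173 mm ahead of it and the grasp point (between the pads) lies 155 mm ahead of it; z points along the fingers, y is the line along which they close (so a half turn about z gives the same grasp; the last joint's range is limited). The gripper opens to 85 mm and grips with 20 to 120 N. Pads are 22 mm wide; open, the fingers measure 114 mm over their backs; the gripper's body (76 mm by 85 mm) begins 54 mm behind the grasp point. The pads swing forward as they close: fully open they stand 13 mm farther back than shut.
Start: joints at [-81.498, 7.471, 85.268, -0, 87.261, -4.893], TCP at [139.026, -583.677, 404.692] pointing down, gripper open.
Joint ranges: [-169.43, 169.43], [-51.17, 129.36], [1.28, 143.12], [-76.62, 256.62], [0, 156.53], [-152.29, 152.29]. Speed limits (degrees/s): [136.94, 136.94, 159.86, 180, 180, 180].

## Interface

Orientations are given as [roll, pitch, yaw] about the fixed x, y, z axes, in that order (R = Rz(yaw) Ry(pitch) Rx(roll)).
In Python, from bench import * gives the robot as it stands.
- The arm moves only by the shell command python3 -m jog 'ROWS' [FORCE]. ROWS is text: rows parted by semicolons, each of 7 numbers parted by spaces: the shift along the tool's x, y, z scaled (see below), then the turn, a rotation vector about the tool's x, y, z scaled (see below), then the closure, from -1 (fully open) to 1 (shut). In form: tx ty tz wx wy wz hand; .... A call has 1 to 5 rows; each row shifts and turns the commanded pose from where the row before left it, along the tool's axes as they then stand; what a row does not reach is not made up. The controller multiplies each number of a shift by 0.1 m and each number of a turn by 60 degrees. A row lasts 1/8 s, in which the tool goes at most 62.5 mm and 10.7 degrees, less where a joint would pass 70% of its speed; a pose out of reach is approached as far as the arm can. A call with a number of a shift or a turn outside -1 to 1 is refused whole. A call with a gripper value outside its range is refused whole. The fingers move at their own pace and stop on an object; FORCE is the grip in N (left out, the last holds). Time passes only in rows, so rows that do not move let the fingers close. It gives the time, the measured TCP pose, the force, the opening and the grip force at its end, in the units of the state.
- sense(): the state, without advancing time (a new reading comes with each control period).
- snapshot(name): name is "side" or "top" or "wrist"; returns a dict with "img" (480x640x3 uint8, red, green, blue), "fx", "fy", "cx", "cy" (pixels), "dist" ([k1, k2, p1, p2, k3] as OpenCV has them; the pictures are not rectified), "extrinsics" (4x4, takes a point from camera to world coordinates). Camera axes: x right, y down, z forward; pixel columns grow to the right and rows downward; lengths in mm; the calibration is good to about 2 mm. A picture is of the moment at which its call begins. There is no depth.
- hand_in(): hands the job in; it is judged then, once.
The state is a dict: "time": time; "joint_pos": joint angles; "qd": joint speeds; "joint_efforts": joint torques, N m; "tool_pos": TCP position; "tcp_rot": TCP orientation; "ft_force": force on the tool from outside, world axes, zero at the start; "wrist_torque": the same for the moment, N m; "finger_gap": finger opening in mm; "grip_force": force on a finger pad.
Only numpy, scipy, OpenCV 4.12 (cv2) and the standard library are available. Lean on these libraries where they do the work, as an engineer would, in place of code of your own. Each camera call takes 0.05 s, during which the arm holds its last target. There are 200 camera calls.

## Task

Set the boot dryer's timer, the dial with the red grip, to three hours: turn it clockwise three clicks from off, one click per hour, so that its white pointer rests at the brass stud, then let go. Leave the black fan dial as it is set and do not push or knock over the clay jar.

Things in the scene. Friction and masses are not known exactly. Their poses are not given: they have to be found in the camera images.
- timer_grip (a point): On the turning axis of the timer dial, 88 mm above the shelf: 12 mm below the top of its red bar grip (60 long, 20 thick, 36 mm tall), 24 mm above the steel disc (68 mm across) under it. Turns with the dial: x along the bar to its pointer end (white line), y across the 20 mm, z up. Pinch the bar's long sides from above. Grey box below: 120 x 120 mm, top at 55 mm, left or right of the fan's box.
- timer (a joint): Timer angle in rad, growing clockwise from above. Sprung click stop every 24 deg: off = 0 (white stud), 1 = 0.419, 2 = 0.838, 3 = 1.257 (larger brass stud), 4 = 1.676, 5 = 2.094 (last); studs 45 mm from the axis, the others dark. Starts at off (within 0.1 rad, dropping home in the first half second). Let go well short of or past a click it drops into the nearer one; turning takes under 0.1 N m.
- fan (a joint): Angle of the fan dial, of the same build on a box of its own but with a black grip and no brass stud; clockwise positive from above. It stands at its first click, 0.419 rad, and must stay there.
- jar_center (a point): Closed clay jar, 96 mm across and 110 mm tall, standing loose at the left of the work; this point is on its axis half-way up, z up along the axis. A bystander.
Not all that is in view belongs to the job. Leave any green or turquoise look-alike of the part that bears timer_grip alone. Leave any purple or turquoise look-alike of the part that bears fan alone.

How it is judged (in metres and radians):
At the end, for the whole second after the job is handed in: The timer dial is at rest in its third click (1.257 rad, within 10 degrees), the fan dial is still in its first click (within 0.2 rad), and the clay jar stands within 20 mm of where it was (value of joint timer between 1.0816 and 1.4316 rad and velocity of joint timer between -0.1 and 0.1 rad/s and value of joint fan between 0.2189 and 0.6189 rad and distance of jar_center from where it was at the start of the episode below 0.02 m and angle between jar_center's own z axis and vertical below 0.2 rad); the robot touches nothing.
It fails at once if the fan dial is turned out of its click (value of joint fan below 0.1689 rad or value of joint fan above 0.6689 rad).
It fails at once if the clay jar is pushed more than 20 mm or tipped (distance of jar_center from where it was at the start of the episode above 0.02 m or angle between jar_center's own z axis and vertical above 0.3 rad).
It also fails if it takes over 35 s, if anything falls off the work surface, if the arm or the gripper's body presses on something with over 40 N, if the wrist force passes 120 N, or if a joint passes its speed limit or range.

## Working session

There is one attempt and no reset: what is moved stays moved. The work goes in short steps, Python scripts to look and compute and a shell command to move; the robot and the scene stay as the last step left them, time stands still between calls to the robot, and variables do not carry over. Pictures are saved under pics/ and viewed, at most 10 in all, crops included, and the job is handed in when it is done.

```bash
mkdir -p pics; ls
python3 - <<'E'
from bench import *
import cv2,numpy as np
for n in("top","side"):
    s=snapshot(n); cv2.imwrite(f"pics/{n}0.png",s["img"][:,:,::-1]); np.save(f"pics/{n}0.npy",s,allow_pickle=True)
    print(n,np.round(s["extrinsics"],3).tolist(),s["fx"],s["cx"],s["cy"],s["dist"])
print(sense())
E
```

```text
pics
top [[0.004, -0.999, 0.034, 438.406], [-1.0, -0.003, 0.002, 99.033], [-0.002, -0.034, -0.999, 1049.27], [0.0, 0.0, 0.0, 1.0]] 439.89607362620137 321.2156050964011 241.61178684978844 [-0.05082034  0.          0.          0.          0.        ]
side [[-0.987, -0.122, 0.107, 326.427], [-0.162, 0.72, -0.675, 997.001], [0.006, -0.683, -0.73, 1061.979], [0.0, 0.0, 0.0, 1.0]] 621.2272828414782 326.1924446766604 252.15794730451415 [-0.08819357  0.          0.          0.          0.        ]
{'time': 0.1, 'joint_pos': array([-8.14954576e+01,  7.51140208e+00,  8.53224255e+01, -1.01010258e-03,
        8.72607937e+01, -4.89317951e+00]), 'qd': array([ 0.05852469, -0.07105729, -0.16222454, -0.068681  , -0.03987809,
        0.01173237]), 'joint_efforts': array([ 1.84894001e-03, -5.70951998e+01, -5.01942766e+01, -2.58160043e-05,
        8.12412385e-03,  1.15871174e-05]), 'tool_pos': array([ 139.01317613, -583.46912955,  403.74849748]), 'tcp_rot': array([-1.79905637e+02, -7.06584332e-03,  1.33977652e+01]), 'ft_force': array([-0.26707256, -0.2430848 , -0.67286819]), 'wrist_torque': array([-0.01199952,  0.01451896, -0.01023559]), 'grip_force': 0.0, 'finger_gap': 85.07416718250613}
```

View pics/top0.png

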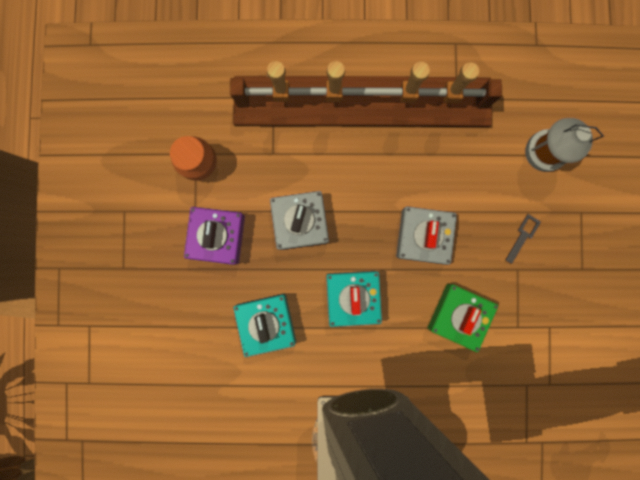

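View pics/side0.png

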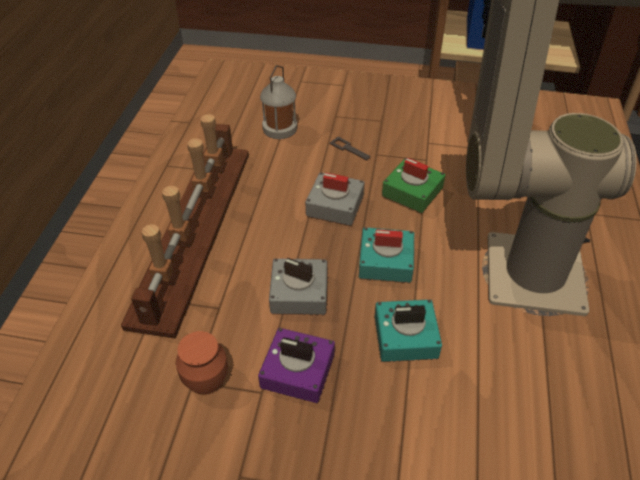

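Top view: the red-grip dials are grey box (428,236), turquoise box (354,299) and green box (467,319). The timer is the grey one, since green and turquoise are look-alikes. The fan is the black grip on the grey box at (300,220); the jar is at (193,158). The side view agrees, with the timer at (335,190). I'll confirm with a crop and measure.

```bash
cat > h.py <<'E'
import numpy as np,cv2
def ray(s,uv):
    K=np.array([[s["fx"],0,s["cx"]],[0,s["fy"],s["cy"]],[0,0,1]])
    p=cv2.undistortPoints(np.array(uv,float).reshape(-1,1,2),K,np.array(s["dist"])).reshape(-1,2)
    E=s["extrinsics"]; return E[:3,3],np.c_[p,np.ones(len(p))]@E[:3,:3].T
def plane(s,uv,z):
    o,d=ray(s,uv); return o+d*((z-o[2])/d[:,2])[:,None]
def mask(s,lo,hi,box):
    m=cv2.inRange(cv2.cvtColor(s["img"],cv2.COLOR_RGB2HSV),lo,hi); r=np.zeros_like(m)
    x0,y0,x1,y1=box; r[y0:y1,x0:x1]=m[y0:y1,x0:x1]; return r
def pts(m): v,u=np.nonzero(m); return np.c_[u,v]
def yaw(P): 
    q=P[:,:2]-P[:,:2].mean(0); w,V=np.linalg.eigh(q.T@q/len(q)); a=V[:,1]; return P.mean(0),np.degrees(np.arctan2(a[1],a[0])),2*np.sqrt(3*w)
E
python3 - <<'E'
from h import *
t=np.load("pics/top0.npy",allow_pickle=True).item(); s=np.load("pics/side0.npy",allow_pickle=True).item()
for q,b in((t,(390,200,466,270)),(s,(300,165,370,230))):
    R=pts(cv2.bitwise_or(mask(q,(0,170,90),(6,255,255),b),mask(q,(174,170,90),(180,255,255),b)))
    print("red",len(R),R.mean(0),yaw(plane(q,R,95)))
    br=pts(mask(q,(15,120,120),(35,255,255),b)); br=br
    print("brass",len(br),br.mean(0) if len(br) else 0, plane(q,[br.mean(0)],58) if len(br) else 0)
# steel disc & box from top
b=(390,200,466,270); g=mask(t,(0,0,60),(180,60,255),b); c=max(cv2.findContours(g,0,2)[0],key=cv2.contourArea)
r=cv2.minAreaRect(c); print("box",r, plane(t,[r[0]],55)); P=plane(t,cv2.boxPoints(r),55);print(P[:,:2].round(1).tolist())
a=t["img"][200:272,390:470,::-1]; bb=s["img"][160:232,298:378,::-1]
cv2.imwrite("pics/crop.png",cv2.resize(np.hstack([a,bb]),None,fx=5,fy=5,interpolation=cv2.INTER_CUBIC))
E
```

```text
red 203 [430.93103448 236.24137931] (array([ 482.94872827, -137.52000059,   95.        ]), np.float64(177.36351797670085), array([23.70666614, 53.11303708]))
brass 1985 [429.52695214 232.88664987] [[ 492.25056329 -143.53190268   58.        ]]
red 268 [335.80970149 181.96641791] (array([ 482.61448685, -127.13469082,   95.        ]), np.float64(-175.3160607818824), array([45.04885695, 53.79785934]))
brass 0 0 0
box ((426.4154052734375, 235.17694091796875), (53.70703887939453, 51.350379943847656), 7.125016689300537) [[ 487.18455698 -137.14238249   55.        ]]
[[436.8, -69.2], [552.5, -84.0], [537.9, -205.7], [422.0, -190.4]]
```

View pics/crop.png

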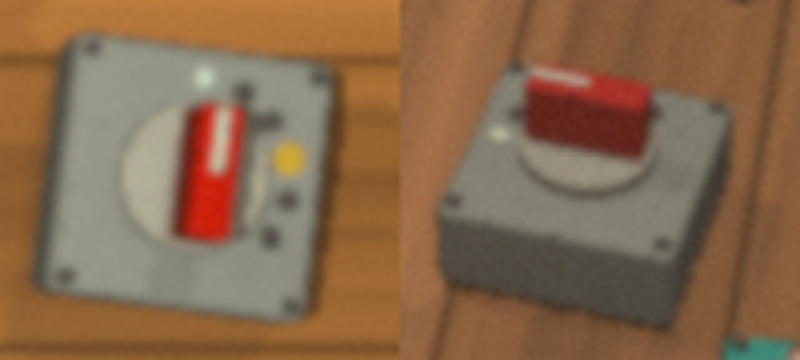

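Crop confirms the timer: red grip on the grey box, brass stud at top-view pixel (447.6,231.6), white stud at (430.6,215.4), and the pointer end towards the white stud.

Run:
```python
from h import *
t=np.load("pics/top0.npy",allow_pickle=True).item(); s=np.load("pics/side0.npy",allow_pickle=True).item()
W,B=plane(t,[[430.7,215.5],[447.7,231.7]],57)[:,:2]
d=B-W; m=(W+B)/2; n=np.array([d[1],-d[0]])/np.linalg.norm(d); L=np.linalg.norm(d)
C=m+n*np.sqrt(45**2-(L/2)**2); C2=m-n*np.sqrt(45**2-(L/2)**2)
print("chord",L,"expect",90*np.sin(np.radians(36)),C,C2)
for c in(C,C2): print(np.degrees(np.arctan2(*(W-c)[::-1])),np.degrees(np.arctan2(*(B-c)[::-1])))
# top face corners, from crop (x/5-.4)
top=np.array([[190,104],[245,108],[235,241],[183,238]])/5-.4+[390,200]
wl=np.array([[225,108],[214,173]])/5-.4+[390,200]
P=plane(t,wl,100);print("white line",P[:,:2],np.degrees(np.arctan2(*(P[0]-P[1])[1::-1])))
print(plane(t,top,100)[:,:2], plane(t,top,100).mean(0))
# side view: white line & top face
st=np.array([[528,68],[653,85],[651,103],[527,83]],float);st[:,0]-=400;st=st/5-.4+[298,160]
print("side top",plane(s,st,100)[:,:2],plane(s,st,100).mean(0))
# fan black, jar
for nm,uv,z in(("fan",[[300,218]],95),("jar",[[190,156]],110)): print(nm,plane(t,uv,z))
```

```text
chord 53.191715476442425 expect 52.90067270632258 [ 487.16238227 -140.96044971] [ 539.79774205 -190.96205274]
-7.300704123789061 -79.75941861067265
100.24058138932749 172.69929587621095
white line [[ 515.39322881 -144.46327232]
 [ 487.14502541 -139.49935388]] -9.966551331233322
[[ 517.06247793 -129.20472837]
 [ 515.43348848 -153.19639323]
 [ 457.7092388  -148.49888093]
 [ 458.93654738 -125.86694178]] [ 487.28543815 -139.19173608  100.        ]
side top [[ 516.68217155 -148.18723743]
 [ 455.50060792 -145.80478386]
 [ 454.60737017 -132.47006817]
 [ 515.29749669 -137.04374994]] [ 485.52191158 -140.87645985  100.        ]
fan [[521.64501177 147.6399474   95.        ]]
jar [[654.4804825  386.16421786 110.        ]]
```

```bash
python3 -m jog '0.441 -0.35 0 0 0 0 -1;0.441 -0.35 0 0 0 0 -1;0.441 -0.35 0 0 0 0 -1;0.441 -0.35 0 0 0 0 -1;0.441 -0.35 0 0 0 0 -1' 30 | tail -3
python3 -m jog '0.441 -0.35 0 0 0 0 -1;0.441 -0.35 0 0 0 0 -1;0.441 -0.35 0 0 0 0 -1;0.441 -0.35 0 0 0 0 -1;0.441 -0.35 0 0 0 0 -1' | tail -3
python3 -m jog '0 0 0 0 0 -0.177 -1;0 0 0 0 0 -0.177 -1;0 0 0 0 0 -0.177 -1;0 0 0 0 0 -0.177 -1;0 0 0 0 0 -0.177 -1' | tail -3
python3 -m jog '0 0 0 0 0 -0.177 -1;0 0 0 0 0 -0.177 -1;0 0 0 0 0 -0.177 -1;0 0 0 0 0 -0.177 -1;0 0 0 0 0 -0.177 -1' | tail -3
python3 -m jog '0 0 0 0 0 -0.177 -1;0 0 0 0 0 -0.177 -1;0 0 0 0 0 -0.177 -1;0 0 0 0 0 -0.177 -1;0 0 0 0 0 -0.177 -1' | tail -3
python3 -m jog '0 0 0 0 0 0 -1;0 0 0 0 0 0 -1'
python3 - <<'E'
from bench import *
from h import *
q=sense();print(q["tool_pos"],q["tcp_rot"],q["joint_pos"])
s=snapshot("wrist");np.save("pics/w1.npy",s,allow_pickle=True);cv2.imwrite("pics/w1.png",s["img"][:,:,::-1]);print(s["extrinsics"].round(3).tolist())
E
```

```text
ft_force: [0.8, 0.6, -0.1]
finger_gap: 85.4
grip_force: 0.0
ft_force: [0.6, 0.0, -0.3]
finger_gap: 85.3
grip_force: 0.0
ft_force: [0.1, -0.7, -0.5]
finger_gap: 85.1
grip_force: 0.0
ft_force: [-0.0, 0.9, 0.2]
finger_gap: 85.3
grip_force: 0.0
ft_force: [0.8, 0.5, -0.4]
finger_gap: 85.5
grip_force: 0.0
time: 3.48
tool_pos: [486.9, -141.0, 404.5]
tcp_rot: [180.0, -0.0, 172.5]
ft_force: [0.5, -0.4, -0.0]
finger_gap: 85.2
grip_force: 0.0
[ 486.87810793 -140.98393185  404.47295763] [ 1.79992779e+02 -2.35458415e-02  1.72451596e+02] [-2.19470609e+01 -7.06014284e+00  9.98568603e+01  1.14033728e-03
  8.72278844e+01 -1.04398711e+02]
[[0.129, 0.941, 0.312, 406.294], [0.992, -0.123, -0.04, -131.413], [0.0, 0.314, -0.949, 373.945], [0.0, 0.0, 0.0, 1.0]]
```

View pics/w1.png

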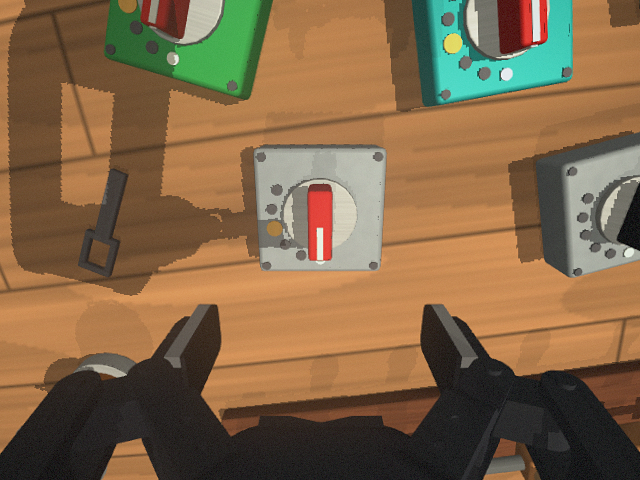

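Wrist view: the timer bar at (320,220) stands upright in the image, white pointer at (320,245) towards the white stud, brass stud at (274,229). I'll check the axis from this closer view.

Run:
```python
from h import *
s=np.load("pics/w1.npy",allow_pickle=True).item(); b=(250,140,390,275)
m=cv2.bitwise_or(mask(s,(0,150,60),(8,255,255),b),mask(s,(172,150,60),(180,255,255),b))
c=max(cv2.findContours(m,0,2)[0],key=cv2.contourArea); r=cv2.minAreaRect(c); print(r)
P=plane(s,cv2.boxPoints(r),100);print(P[:,:2].round(1).tolist(),P.mean(0))
P=plane(s,[[320,229],[320,258]],100);print("line",P[:,:2],np.degrees(np.arctan2(*(P[1]-P[0])[1::-1])))
br=pts(mask(s,(12,140,100),(25,255,255),(264,218,283,239)));B=plane(s,[br.mean(0)],57);print(br.mean(0),B)
D=plane(s,[[283.5,214],[357,214]],64);print("disc",D,D.mean(0))
```

```text
((319.5, 224.0), (70.0, 23.0), 90.0)
[[455.5, -147.5], [457.8, -129.7], [516.3, -136.7], [513.8, -155.8]] [ 485.82616644 -142.4194565   100.        ]
line [[ 489.13019155 -142.44401123]
 [ 514.18749163 -145.72357728]] -7.456638640451156
[274.03932584 228.01685393] [[ 495.5842922  -186.81012164   57.        ]]
disc [[ 481.65010952 -174.82822803   64.        ]
 [ 490.27261916 -108.82189094   64.        ]] [ 485.96136434 -141.82505948   64.        ]
```

```bash
python3 -m jog '0 0 0.4 0 0 0 -1;0 0 0.4 0 0 0 -1;0 0 0.4 0 0 0 -1;0 0 0.25 0 0 0 -1;0 0 0.13 0 0 0 -1'; python3 -m jog '0 0 0 0 0 0 -1;0 0 0 0 0 0 1;0 0 0 0 0 0 1;0 0 0 0 0 0 1;0 0 0 0 0 0 1' 30;python3 -m jog '0 0 0 0 0 0 1;0 0 0 0 0 0 1;0 0 0 0 0 0 1;0 0 0 0 0 0 1'
```

```text
time: 4.15
tool_pos: [486.3, -140.8, 245.0]
tcp_rot: [180.0, -0.1, 172.6]
ft_force: [0.2, 0.6, -0.5]
finger_gap: 85.4
grip_force: 0.0
time: 4.78
tool_pos: [487.1, -141.4, 247.4]
tcp_rot: [-179.9, 0.1, 172.7]
ft_force: [-0.7, -0.7, 2.2]
finger_gap: 19.5
grip_force: 33.1
time: 5.28
tool_pos: [487.1, -141.4, 247.4]
tcp_rot: [-180.0, 0.0, 172.7]
ft_force: [-2.0, -2.1, 5.9]
finger_gap: 19.6
grip_force: 33.5
```

```bash
python3 -m jog '0 0 0 0 0 0.12 1;0 0 0 0 0 0.12 1;0 0 0 0 0 0.12 1;0 0 0 0 0 0.12 1;0 0 0 0 0 0.12 1'; python3 -m jog '0 0 0 0 0 0.12 1;0 0 0 0 0 0.12 1;0 0 0 0 0 0.12 1;0 0 0 0 0 0.12 1;0 0 0 0 0 0.12 1';python3 -m jog '0 0 0 0 0 0 1;0 0 0 0 0 0 1;0 0 0 0 0 0 1'
python3 - <<'E'
from bench import *
from h import *
t=snapshot("top");cv2.imwrite("pics/t2.png",cv2.resize(t["img"][180:300,350:510,::-1],None,fx=5,fy=5,interpolation=cv2.INTER_CUBIC))
E
```

```text
time: 5.9
tool_pos: [487.3, -141.1, 247.4]
tcp_rot: [180.0, 0.1, 136.5]
ft_force: [-1.5, -1.3, 6.2]
finger_gap: 19.5
grip_force: 33.4
time: 6.52
tool_pos: [487.5, -141.0, 247.4]
tcp_rot: [179.9, 0.0, 100.5]
ft_force: [1.9, 1.1, 4.4]
finger_gap: 19.2
grip_force: 33.2
time: 6.9
tool_pos: [487.5, -141.0, 247.4]
tcp_rot: [179.9, 0.0, 100.8]
ft_force: [2.2, 0.9, 5.9]
finger_gap: 19.6
grip_force: 33.4
```

Turned 72°. Release, rise and check.

```bash
python3 -m jog '0 0 0 0 0 0 -1;0 0 0 0 0 0 -1;0 0 0 0 0 0 -1;0 0 0 0 0 0 -1;0 0 0 0 0 0 -1'; python3 -m jog '0 0 -0.2 0 0 0 -1;0 0 -0.4 0 0 0 -1;0 0 -0.5 0 0 0 -1;0 0 -0.5 0 0 0 -1;0 0 0 0 0 0 -1';python3 -m jog '0 0 0 0 0 0 -1;0 0 0 0 0 0 -1'
python3 - <<'E'
from bench import *
from h import *
s=snapshot("wrist");cv2.imwrite("pics/w3.png",s["img"][:,:,::-1])
t=snapshot("side");cv2.imwrite("pics/s3.png",t["img"][:,:,::-1])
E
```

```text
time: 7.58
tool_pos: [486.9, -141.0, 246.6]
tcp_rot: [-180.0, -0.0, 100.7]
ft_force: [0.2, -0.2, -0.0]
finger_gap: 85.4
grip_force: 0.0
time: 8.2
tool_pos: [488.1, -141.5, 412.3]
tcp_rot: [179.5, 0.3, 100.7]
ft_force: [0.5, 0.9, 0.3]
finger_gap: 85.3
grip_force: 0.0
time: 8.45
tool_pos: [486.5, -140.9, 404.9]
tcp_rot: [-179.9, -0.1, 100.7]
ft_force: [0.6, 0.2, 0.2]
finger_gap: 85.2
grip_force: 0.0
```

View pics/w3.png

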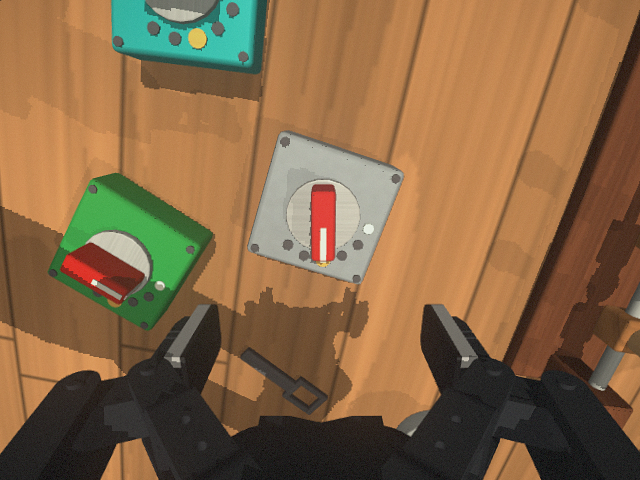

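View pics/s3.png

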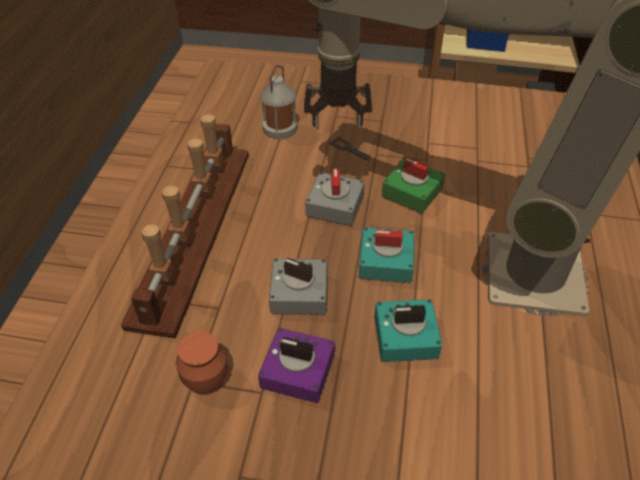

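The wrist view shows the pointer (323,245) on the brass stud (323,264), two dark studs between it and the white one. In the side view the fan dial (298,270) and the jar (202,362) are unchanged, and the gripper is clear.

```bash
python3 -c "
from bench import *
print(hand_in())"
```

```text
the job is handed in; nothing more can be done
None
```

The timer is set to its third click, with its pointer at the brass stud and the grip released; the fan dial and jar look unmoved in the final pictures, and the job is handed in (no verdict was returned).

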